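Set the studio's wind-up timer for a drying coat

ROBOT

A 6-joint arm with a two-finger parallel gripper is mounted at the origin on the work surface. World frame = base frame: x ahead of the robot, y to its left, z up, the work surface at z = 0. Lengths are in mm, angles in rad, forces in N, time in s.
With the tool pointing down it reaches from about 300 to 775 mm from the base axis. Payload 14.6 kg.
Tool frame: the origin (TCP) lies midway between the tips of the shut fingers; the grasp point (between the pads) lies 19 mm behind it; y points along the fingers, x is the direction in which the jaws open and shut, and the axes are right-handed (so a half turn about y gives the same grasp; the last joint's range is limited). The gripper opens to 94 mm and grips with 3 to 60 N. Pads are 16 mm wide; open, the fingers measure 119 mm over their backs; the gripper's body (75 mm by 177 mm) begins 78 mm behind the grasp point.
Start: joints at [-1.248, 0.3, 1.521, -0, 1.321, -0.067], TCP at [208.994, -508.734, 205.446] pointing down, gripper open.
Joint ranges: [-3.03, 3.03], [-0.79, 2.21], [0.23, 2.52], [-1.04, 4.18], [0, 3.07], [-2.55, 2.55]. Speed limits (rad/s): [2.22, 2.22, 2.57, 3.14, 3.14, 3.14].

INTERFACE

Orientations are given as [roll, pitch, yaw] about the fixed x, y, z axes, in that order (R = Rz(yaw) Ry(pitch) Rx(roll)).
In Python, from cell import manip gives the robot as it stands.
- The arm moves only by the tool servo_tool, never from a script. Its argument "commands" is a list of rows, each an object with "dp": the shift along the tool's x, y, z in mm, a list of three; "turn": the turn, a rotation vector about the tool's x, y, z in degrees, a list of three. A call has 1 to 5 rows; each row is the pose to reach, as a shift and turn from the pose measured when the call began, along the tool's axes at that moment; what a row does not reach only later rows make up. A row lasts 1/12 s, in which the tool goes at most 41.7 mm and 7.16 degrees, less where a joint would pass 70% of its speed; a pose out of reach is approached as far as the arm can. A call with a gripper value outside its range is refused whole. "grip" is the gripper command: -1 is fully open, 1 is shut, values between are in proportion, set as the call begins (left out, the last holds). The fingers move at their own pace and stop on an object; "force" is the grip in N (left out, the last holds). Time passes only in rows, so rows that repeat a pose let the fingers close. It gives the time, the measured TCP pose, the force and the opening at its end, in the units of the state.
- manip.read_state(): the state, without advancing time (a new reading comes with each control period).
- manip.camera(name): name is "side" or "top" or "wrist"; returns a dict with "img" (400x640x3 uint8, red, green, blue), "depth" (400x640 float32, mm along the optical axis (not along the pixel's ray), 0 where there is no reading), "K" (3x3 intrinsics, pixels), "R" (3x3) and "t" (3): a world point X has camera coordinates R X + t; the wrist camera has in their place "hand_eye" (4x4, takes a point from camera to tool coordinates, whose origin is the TCP and whose axes are the tool frame's). Camera axes: x right, y down, z forward; pixel columns grow to the right and rows downward; lengths in mm; the calibration is good to about 2 mm. A picture is of the moment at which its call begins: read the wrist's pose just before it.
- manip.sign_off(): hands the job in, once; it reports no verdict.
The state is a dict: "clock": time; "joints": joint angles; "qd": joint speeds; "effort": joint torques, N m; "eef_pos": TCP position; "eef_rot": TCP orientation; "wrist_force": force on the tool from outside, world axes, zero at the start; "moment": the same for the moment, N m; "finger_gap": finger opening in mm.
Only numpy, scipy, OpenCV 4.12 (cv2) and the standard library are available. Lean on these libraries where they do the work, as an engineer would, in place of code of your own. Each camera call takes 0.05 s, during which the arm holds its last target.

TASK

The painted hooks on the ware board need ten minutes to dry before the next coat: set the wind-up timer that stands with them. Wind its dial clockwise past the 20-minute tick first to load the spring, then turn it back to 10 minutes, pressing the timer down firmly all the while, but without leaning your weight on it, so that the light case neither turns nor slides on the board. Leave it standing there set to 10, and do not touch the wet hooks or disturb the other things on the bench.

Things in the scene. Friction and masses are not known exactly. Their poses are not given: they have to be found in the camera images.
- timer: Wind-up countertop timer, loose on the board: round white plastic case, 86 mm across at the base, 78 mm at its flat top 36 mm above the origin, on four rubber feet; 0.19 to 0.34 kg. Origin on its axis at the underside of the feet; z up; its -x axis points from the axis to the zero mark. The grey dial on top is stiffer than its footing: turned without pressing down, the whole timer turns with it.
- feet (a point): Centre of the four feet (6 mm radius, 32 mm from the axis) at the board's top. At least 8 to 13 N of downward push on the dial, depending on the day's friction, keeps them from slipping as the dial is turned; 14 to 19 N is a sound press; over 25 N against the board in all (the timer's own 2 to 3 N included) is too much. The timer itself is rigid: nothing gives under the press, so go by the felt force, not by depth.
- zero_mark (a point): Outer end of the zero mark, 38 mm from the axis on the case's top. A printed black ring of 12 marks surrounds the dial, one per 5 minutes, clockwise from above: zero is a solid arrowhead pointing inward; the 15, 30 and 45 minute ticks are longer and broader, so 10 is the second tick clockwise from the arrowhead and 20 the fourth.
- dial (a joint): The dial's angle, rad: 0 with its nose at the zero mark, growing as it is turned clockwise seen from above. One full turn is 60 minutes: 10 minutes is 1.047, 20 minutes 2.094. End stops at 0 and 5.76. Stays where it is left; steady friction 0.17 N m either way. Starts at 0 to 0.42. At value q the nose points along the timer's -x axis turned clockwise by q.
- dial_top (a point): Centre of the top of the dial's grip, on the axis, 65 mm above the timer's origin. The grip is an upright bar 14 mm thick and 24 mm high (41 to 65 mm above the origin), flat-sided over 36 mm of its length; one end is square, 21 mm from the axis, the other a pointed nose. It stands on the dial's own round skirt, 52 mm across and 4.5 mm thick, which turns with it.
- dial_nose (a point): The tip of the pointed nose at the height of the bar's top, 26 mm from the axis; the line from dial_top to it is the bar's long direction and points at the minute that is set.
- ware_board: Plywood ware board, fixed, 140 mm by 440 mm by 18 mm thick; origin under its centre, long side along its y. The timer and the two hooks stand on it in a row about 135 mm apart, in any order.
- hook_a: Freshly painted ceramic wall hook lying on its back on the board: round plate 72 mm across and 13 mm thick with a bent peg rising to 51 mm; origin under the plate's centre; red and green dots. Wet: not to be touched.
- hook_b: Second freshly painted hook of the same shape, blue and yellow dots. Wet: not to be touched.
- jar_blue: Blue underglaze jar with white lid, 72 mm across, 105 mm tall, left of the board; origin under its centre. Bystander.
- jar_grey: Greenish underglaze jar with white lid, 68 mm across, 95 mm tall, left of the board; origin under its centre. Bystander.
- glaze_bowl: Small empty white bowl, 100 mm across, 45 mm tall, right of the board; origin under its centre. Bystander.
- brush: Paint brush, 190 mm long, lying on the table right of the board. Bystander.
- test_dish: Flat white dish, 96 mm across, 18 mm tall, beyond the board; origin under its centre. Bystander.
There are look-alikes about, which are no part of the job. Leave any orange look-alike of the timer alone.

How it is judged:
By the outcome, as a careful person would: the job done as asked, in the order asked, and still so for the second after the job is handed in, with the robot touching nothing.
It also fails if it takes over 67 s, if anything falls off the work surface, if the arm or the gripper's body presses on something with over 40 N, if the wrist force passes 120 N, or if a joint passes its speed limit or range.

## Working session

There is one attempt and no reset: what is moved stays moved. The work goes in short steps, Python scripts to look and compute and a tool call to move; the robot and the scene stay as the last step left them, time stands still between calls to the robot, and variables do not carry over. Pictures are saved under pics/ and viewed, and the job is handed in when it is done.

Besides the shell and the picture viewer there is one more tool, called after "Emit:" by a JSON object that holds its "fn" and its "kwargs", one argument or row to a line. servo_tool: Moves the arm, as the interface text tells. Its arguments: {"type":"object","properties":{"commands":{"type":"array","items":{"type":"object","properties":{"dp":{"type":"array","items":{"type":"number"}},"turn":{"type":"array","items":{"type":"number"}}}}},"grip":{"type":"number"},"force":{"type":"number"}},"required":["commands"]}

```bash
mkdir -p pics; ls; python3 - <<'E'
from cell import manip
import cv2,pickle
s=manip.read_state();print({k:s[k] for k in('clock','eef_pos','eef_rot','wrist_force','finger_gap')})
d={}
for n in('top','side'):
    c=manip.camera(n);d[n]=c;cv2.imwrite(f'pics/{n}0.png',c['img'][:,:,::-1])
pickle.dump(d,open('c0.pkl','wb'))
E
```

```text
pics
{'clock': 0.0, 'eef_pos': array([ 208.90169545, -508.51723944,  204.90102595]), 'eef_rot': array([-1.57073797e+00,  1.11691769e-03, -1.18100493e+00]), 'wrist_force': array([-0.37458565,  0.31424525, -0.46807828]), 'finger_gap': 93.7009067813786}
```

View pics/top0.png

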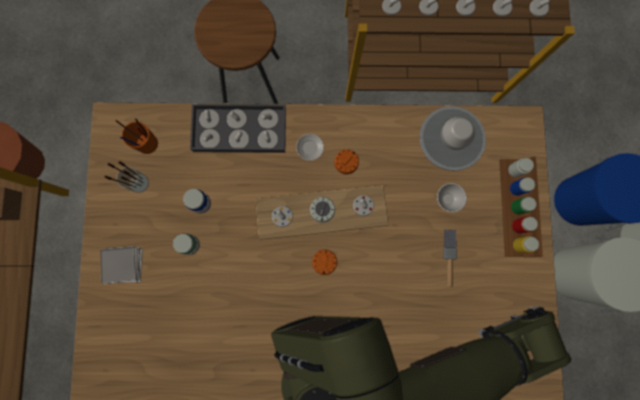

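View pics/side0.png

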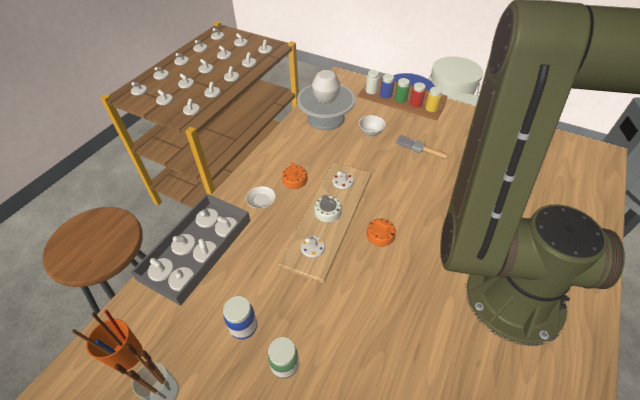

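Candidates in the top view: white case with grey dial at (322,209), which fits the description; orange look-alikes at (346,161) and (324,262), to be left alone; hooks at (281,216) and (363,205). I'll check the choice in a crop and work out its position.

```bash
cat > h.py <<'E'
import numpy as np
def dep(c,u,v,z=None):
    K,R,t=c['K'],c['R'],np.array(c['t'])
    r=np.linalg.inv(K)@np.array([u,v,1.])
    if z is None: return R.T@(r*c['depth'][int(round(v)),int(round(u))]-t)
    o=-R.T@t; d=R.T@r
    return o+d*(z-o[2])/d[2]
E
python3 - <<'E'
import pickle,cv2,numpy as np
from h import dep
d=pickle.load(open('c0.pkl','rb'))
c=d['top']
for n,u,v in[('timer',322,209),('hook1',281,216),('hook2',363,205),('or1',346,161),('or2',324,262),('bL',262,222),('bR',381,200),('table',300,262)]: print(n,dep(c,u,v).round(1))
a=cv2.resize(c['img'][170:250,250:395,::-1],None,fx=5,fy=5,interpolation=cv2.INTER_CUBIC)
cv2.imwrite('pics/top_crop.png',a)
E
```

```text
timer [561.1  -8.9  83.2]
hook1 [540.5 125.3  59.6]
hook2 [ 578.3 -145.2   58.3]
or1 [726.  -89.5  63.2]
or2 [390.8 -16.1  61.9]
bL [524.6 191.7  19.1]
bR [ 601.7 -211.7   16.5]
table [391.7  63.4  -3. ]
```

View pics/top_crop.png

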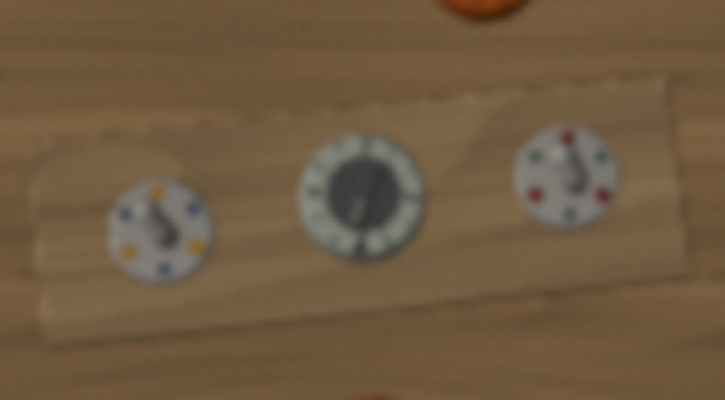

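The white timer at (322,209) has its arrowhead towards the robot and the nose close to it. The hooks on either side are at y≈+125 and y≈-145. Next I'll bring the wrist camera over it.

```bash
cat >> h.py <<'E'
from scipy.spatial.transform import Rotation as Ro
def plan(s,p,yaw):
    """dp (tool axes) and turn deg from state s to TCP p pointing down with yaw"""
    R0=Ro.from_euler('xyz',s['eef_rot']).as_matrix()
    R1=Ro.from_euler('xyz',[-np.pi/2,0,yaw]).as_matrix()
    return (R0.T@(np.array(p)-s['eef_pos'])).round(2), np.degrees(Ro.from_matrix(R0.T@R1).as_rotvec()).round(2)
E
python3 - <<'E'
from cell import manip
from h import *
s=manip.read_state()
c=manip.camera('wrist');print(c['hand_eye'].round(3),c['K'])
print(plan(s,[560,-9,260],1.2),plan(s,[560,-9,260],0.0))
E
```

```text
[[ 1.00000e+00 -0.00000e+00  1.00000e-03 -5.00000e-02]
 [-1.00000e-03 -2.43000e-01  9.70000e-01 -1.79473e+02]
 [ 0.00000e+00 -9.70000e-01 -2.43000e-01  7.01250e+01]
 [ 0.00000e+00  0.00000e+00  0.00000e+00  1.00000e+00]] [[278.65377779   0.         314.00064393]
 [  0.         278.65377779 199.12718809]
 [  0.           0.           1.        ]]
(array([-328.69,  -54.67,  514.55]), array([-7.0000e-02, -1.3642e+02, -2.0000e-02])) (array([-328.69,  -54.67,  514.55]), array([-4.000e-02, -6.767e+01, -5.000e-02]))
```

Emit:
{"fn": "servo_tool", "kwargs": {
  "commands": [
    {"dp": [-41,-10,64],"turn": [0,-7,0]},
    {"dp": [-82,-20,128],"turn": [0,-14,0]},
    {"dp": [-123,-20,192],"turn": [0,-21,0]},
    {"dp": [-164,-20,257],"turn": [0,-28,0]},
    {"dp": [-205,-20,321],"turn": [0,-35,0]}
  ],
  "grip": -1
}}

```text
clock: 0.57
eef_pos: [328.8, -337.1, 221.3]
eef_rot: [-1.57, 0.0, -0.565]
wrist_force: [1.3, -0.2, -0.1]
finger_gap: 93.9
```

```bash
python3 - <<'E'
from cell import manip
from h import *
s=manip.read_state()
print(s['eef_pos'],s['eef_rot'],s['clock'],plan(s,[545,-9,190],1.2))
E
```

```text
[ 328.78792497 -337.07529107  221.28537393] [-1.57027115e+00  4.70773595e-04 -5.64514252e-01] 0.5667 (array([  7.16,  31.49, 392.83]), array([-5.000e-02, -1.011e+02,  1.000e-02]))
```

Emit:
{"fn": "servo_tool", "kwargs": {
  "commands": [
    {"dp": [7,5,393],"turn": [0,-101,0]},
    {"dp": [7,10,393],"turn": [0,-101,0]},
    {"dp": [7,20,393],"turn": [0,-101,0]},
    {"dp": [7,25,393],"turn": [0,-101,0]},
    {"dp": [7,31,393],"turn": [0,-101,0]}
  ]
}}

```text
clock: 0.98
eef_pos: [443.0, -163.1, 209.8]
eef_rot: [-1.57, -0.0, 0.061]
wrist_force: [0.5, -0.7, -0.3]
finger_gap: 93.7
```

```bash
python3 - <<'E'
from cell import manip
from h import *
s=manip.read_state()
print(s['eef_pos'],s['eef_rot'],s['clock'],plan(s,[545,-9,190],1.2))
E
```

```text
[ 443.03148344 -163.09823301  209.82151394] [-1.57032382e+00 -2.71148349e-04  6.10007010e-02] 0.9833 (array([111.17,  19.92, 147.59]), array([-2.000e-02, -6.526e+01,  3.000e-02]))
```

Emit:
{"fn": "servo_tool", "kwargs": {
  "commands": [
    {"dp": [111,20,148],"turn": [0,-65,0]},
    {"dp": [111,20,148],"turn": [0,-65,0]},
    {"dp": [111,20,148],"turn": [0,-65,0]},
    {"dp": [111,20,148],"turn": [0,-65,0]},
    {"dp": [111,20,148],"turn": [0,-65,0]}
  ]
}}

```text
clock: 1.4
eef_pos: [546.0, -5.0, 189.0]
eef_rot: [-1.569, -0.0, 0.688]
wrist_force: [-0.7, -1.0, 0.3]
finger_gap: 94.3
```

```bash
python3 - <<'E'
from cell import manip
from h import *
s=manip.read_state()
print(s['eef_pos'],s['eef_rot'],s['clock'],plan(s,[560,-9,130],1.2))
E
```

```text
[545.97321847  -5.02082152 189.00847911] [-1.56945867e+00 -3.24788000e-05  6.88171562e-01] 1.4 (array([  8.31,  58.99, -12.06]), array([-7.000e-02, -2.933e+01,  2.000e-02]))
```

Emit:
{"fn": "servo_tool", "kwargs": {
  "commands": [
    {"dp": [8,20,-12],"turn": [0,-29,0]},
    {"dp": [8,40,-12],"turn": [0,-29,0]},
    {"dp": [8,54,-12],"turn": [0,-29,0]},
    {"dp": [8,54,-12],"turn": [0,-29,0]},
    {"dp": [8,54,-12],"turn": [0,-29,0]}
  ]
}}

```text
clock: 1.82
eef_pos: [559.3, -9.1, 133.9]
eef_rot: [-1.568, -0.0, 1.201]
wrist_force: [0.0, 1.0, 0.1]
finger_gap: 94.2
```

```bash
cat >> h.py <<'E'
def wcam(s,c):
    T=np.eye(4);T[:3,:3]=Ro.from_euler('xyz',s['eef_rot']).as_matrix();T[:3,3]=s['eef_pos']
    C=T@c['hand_eye']; R=C[:3,:3].T
    return dict(K=c['K'],R=R,t=-R@C[:3,3],depth=c['depth'],img=c['img'])
def ortho(c,cx,cy,z,half=55,n=600):
    """rectified top view of plane z: up=+x, left=+y"""
    import cv2
    i=np.arange(n); g=half-(i+.5)*2*half/n
    Y,X=np.meshgrid(cy+g,cx+g)
    P=np.stack([X,Y,np.full_like(X,z)],-1)@c['R'].T+c['t']
    q=P@c['K'].T; q=q[...,:2]/q[...,2:]
    return cv2.remap(c['img'],q.astype(np.float32),None,cv2.INTER_CUBIC)
E
python3 - <<'E'
from cell import manip
from h import *
import cv2,pickle
s=manip.read_state();c=manip.camera('wrist')
print(s['eef_pos'],s['eef_rot'],s['clock'],s['wrist_force'])
w=wcam(s,c);pickle.dump((s,c),open('w1.pkl','wb'))
cv2.imwrite('pics/w1.png',c['img'][:,:,::-1])
cv2.imwrite('pics/w1o54.png',ortho(w,560,-9,54)[:,:,::-1])
cv2.imwrite('pics/w1o83.png',ortho(w,560,-9,83)[:,:,::-1])
E
```

```text
[559.2599006   -9.05076629 133.88452355] [-1.56757549e+00 -3.43904225e-05  1.20058212e+00] 1.8167 [0.01371716 0.98893131 0.0889976 ]
```

View pics/w1.png

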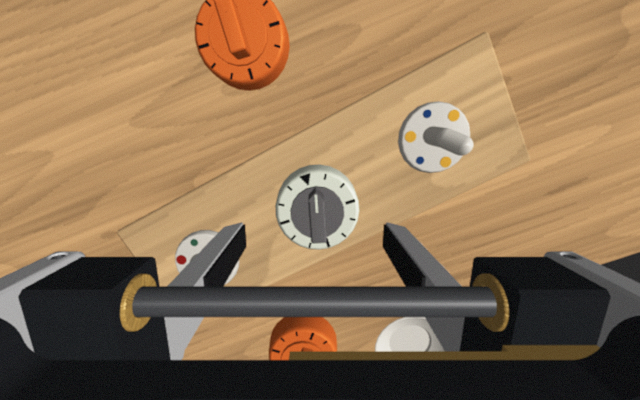

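View pics/w1o54.png

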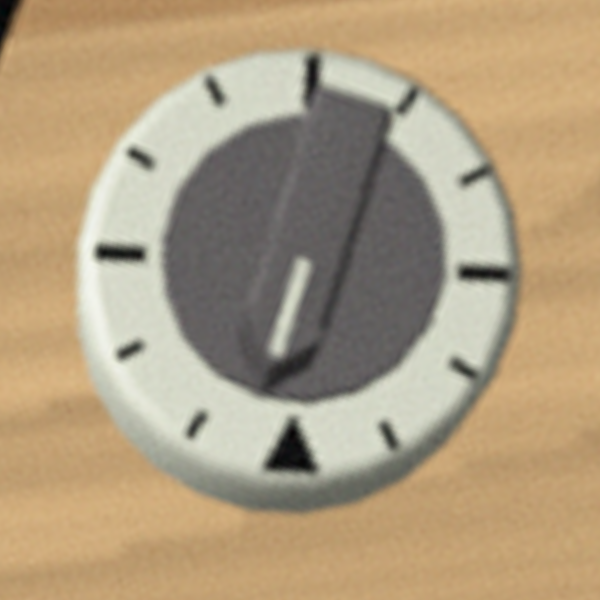

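View pics/w1o83.png

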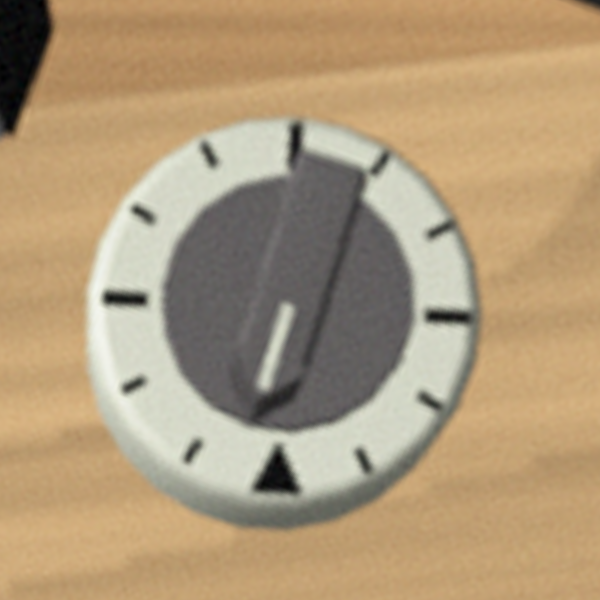

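```bash
python3 - <<'E'
from h import *
import cv2,pickle
s,c=pickle.load(open('w1.pkl','rb'));w=wcam(s,c)
cv2.imwrite('pics/w1z.png',ortho(w,566.8,-9.5,83,half=32)[:,:,::-1])
d=w['depth'];
for u,v in [(317,200),(318,225),(340,215),(318,235),(325,178)]:print(u,v,dep(w,u,v).round(1))
# depth-based bar top points
K=w['K'];vv,uu=np.mgrid[150:260,260:370]
P=np.stack([uu,vv,np.ones_like(uu)],-1).reshape(-1,3)@np.linalg.inv(K).T*d[150:260,260:370].reshape(-1,1)
X=(P-w['t'])@w['R']
h=np.percentile(X[:,2],[5,50,95,99]);print(h)
B=X[(X[:,2]>76)&(X[:,2]<92)];m=B.mean(0);print(len(B),m)
ev,V=np.linalg.eigh(np.cov(B[:,:2].T));print(ev,V[:,1],np.arctan2(V[1,1],V[0,1]))
import cv2
r=cv2.minAreaRect(B[:,:2].astype(np.float32));print(r)
E
```

```text
317 200 [548.5  -2.5  85. ]
318 225 [570.3  -9.9  82.9]
340 215 [576.3  10.6  59.5]
318 235 [578.8 -13.2  83.4]
325 178 [538.6   9.7  54.5]
[16.85825438 19.43720062 82.81871481 84.15075831]
773 [564.48585511  -8.15871603  83.0953801 ]
[ 15.38586152 163.77508208] [-0.95391199  0.3000865 ] 2.8368093220296426
((564.3762817382812, -8.156469345092773), (14.001935958862305, 46.35334777832031), 72.64812469482422)
```

View pics/w1z.png

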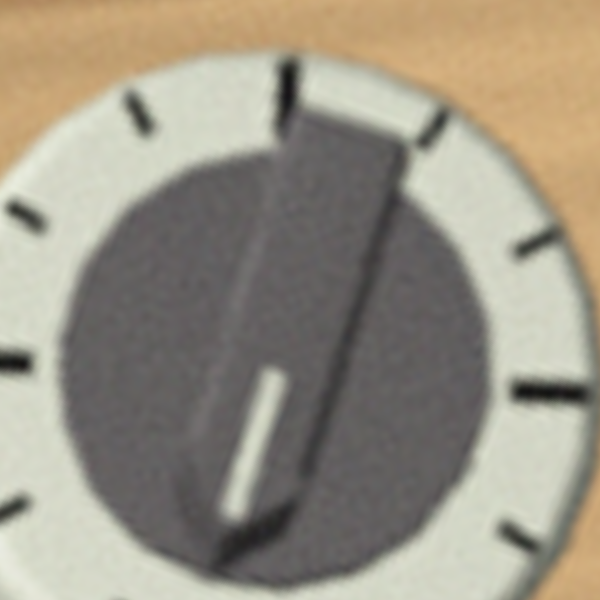

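```bash
python3 - <<'E'
from cell import manip
from h import *
s=manip.read_state()
print(s['eef_pos'],s['joints'],s['clock'],plan(s,[566.7,-9.2,95],1.267))
E
```

```text
[559.64090119  -9.12637305 134.72431073] [-8.22050457e-02  3.88776698e-01  1.57307795e+00  1.03031720e-03
  1.18129826e+00 -1.27724722e+00] 1.8667 (array([ 2.51, 39.71, -6.66]), array([-0.1 , -4.15,  0.03]))
```

Emit:
{"fn": "servo_tool", "kwargs": {
  "commands": [
    {"dp": [2.5,10,-6.7],"turn": [0,-4.15,0]},
    {"dp": [2.5,20,-6.7],"turn": [0,-4.15,0]},
    {"dp": [2.5,20,-6.7],"turn": [0,-4.15,0]},
    {"dp": [2.5,20,-6.7],"turn": [0,-4.15,0]},
    {"dp": [2.5,20,-6.7],"turn": [0,-4.15,0]}
  ],
  "grip": 0.49,
  "force": 5
}}

```text
clock: 2.28
eef_pos: [566.7, -9.3, 115.2]
eef_rot: [-1.569, -0.001, 1.264]
wrist_force: [0.7, -0.0, 0.2]
finger_gap: 64.2
```

Emit:
{"fn": "servo_tool", "kwargs": {
  "commands": [
    {"dp": [0,5,0],"turn": [0,0,0]},
    {"dp": [0,10,0],"turn": [0,0,0]},
    {"dp": [0,10,0],"turn": [0,0,0]},
    {"dp": [0,10,0],"turn": [0,0,0]},
    {"dp": [0,10,0],"turn": [0,0,0]}
  ]
}}

```text
clock: 2.7
eef_pos: [566.7, -9.3, 105.2]
eef_rot: [-1.569, -0.001, 1.264]
wrist_force: [-0.1, -0.1, 0.6]
finger_gap: 30.8
```

```bash
python3 - <<'E'
from cell import manip
from h import *
import cv2
s=manip.read_state()
print(s['eef_pos'],s['eef_rot'],s['finger_gap'],s['wrist_force'],s['clock'],plan(s,[566.7,-9.2,66],1.267))
c=manip.camera('wrist');w=wcam(s,c)
cv2.imwrite('pics/w2.png',c['img'][:,:,::-1])
o=ortho(w,*s['eef_pos'][:2],83,half=40);cv2.imwrite('pics/w2o.png',o[:,:,::-1])
d=w['depth'];K=w['K'];vv,uu=np.mgrid[150:270,250:390]
P=np.stack([uu,vv,np.ones_like(uu)],-1).reshape(-1,3)@np.linalg.inv(K).T*d[150:270,250:390].reshape(-1,1)
X=(P-w['t'])@w['R'];B=X[(X[:,2]>77)&(X[:,2]<88)]
print(len(B),cv2.minAreaRect(B[:,:2].astype(np.float32)))
E
```

```text
[566.74516709  -9.27281151 105.23041051] [-1.56947816e+00 -6.51492454e-04  1.26422424e+00] 30.814910608600062 [-0.10934405 -0.11844452  0.64384876] 2.7 (array([3.000e-02, 3.923e+01, 1.000e-02]), array([-0.08, -0.16,  0.04]))
985 ((563.9336547851562, -8.404541015625), (13.31410026550293, 46.16182327270508), 72.80081939697266)
```

View pics/w2.png

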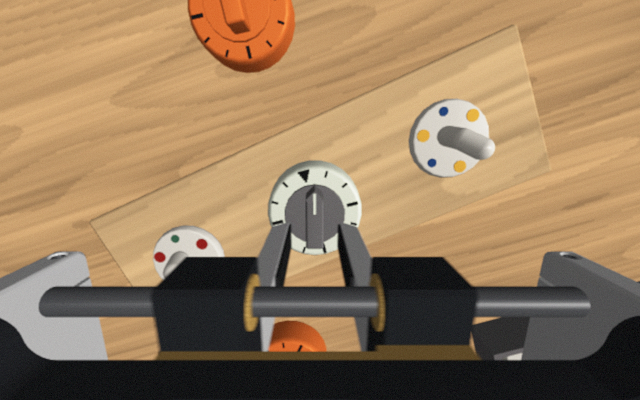

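View pics/w2o.png

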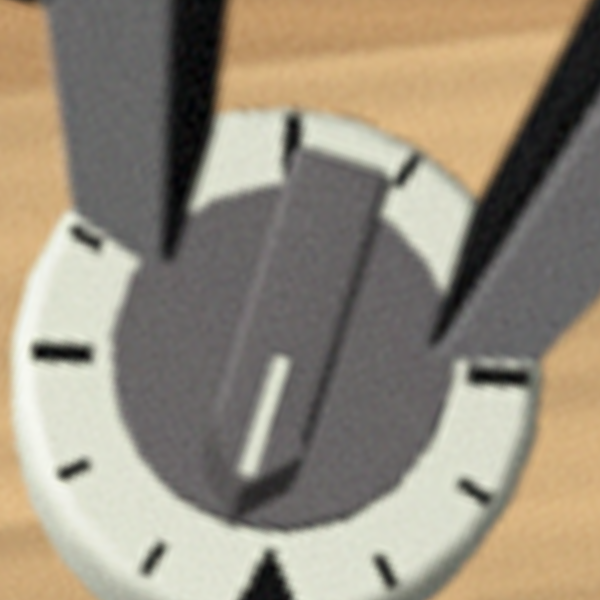

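Emit:
{"fn": "servo_tool", "kwargs": {
  "commands": [
    {"dp": [0,8,0],"turn": [0,0,0]},
    {"dp": [0,16,0],"turn": [0,0,0]},
    {"dp": [0,24,0],"turn": [0,0,0]},
    {"dp": [0,32,0],"turn": [0,0,0]},
    {"dp": [0,36,0],"turn": [0,0,0]}
  ]
}}

```text
clock: 3.17
eef_pos: [566.1, -9.2, 67.6]
eef_rot: [-1.568, -0.0, 1.264]
wrist_force: [1.0, -0.2, -0.4]
finger_gap: 23.6
```

Emit:
{"fn": "servo_tool", "kwargs": {
  "commands": [
    {"dp": [0,1,0],"turn": [0,0,0]},
    {"dp": [0,2,0],"turn": [0,0,0]},
    {"dp": [0,3,0],"turn": [0,0,0]}
  ]
}}

```text
clock: 3.42
eef_pos: [566.2, -9.2, 64.6]
eef_rot: [-1.568, -0.0, 1.264]
wrist_force: [-1.1, -0.0, 0.1]
finger_gap: 23.9
```

Emit:
{"fn": "servo_tool", "kwargs": {
  "commands": [
    {"dp": [0,1,0],"turn": [0,0,0]},
    {"dp": [0,2,0],"turn": [0,0,0]},
    {"dp": [0,3,0],"turn": [0,0,0]},
    {"dp": [0,3.5,0],"turn": [0,0,0]}
  ]
}}

```text
clock: 3.75
eef_pos: [566.2, -9.2, 61.1]
eef_rot: [-1.568, -0.0, 1.264]
wrist_force: [0.7, -0.8, 0.0]
finger_gap: 23.7
```

Emit:
{"fn": "servo_tool", "kwargs": {
  "commands": [
    {"dp": [0,0.4,0],"turn": [0,0,0]},
    {"dp": [0,0.8,0],"turn": [0,0,0]}
  ]
}}

```text
clock: 3.92
eef_pos: [566.3, -9.2, 60.3]
eef_rot: [-1.568, -0.0, 1.264]
wrist_force: [-0.1, 0.7, 0.3]
finger_gap: 24.1
```

Emit:
{"fn": "servo_tool", "kwargs": {
  "commands": [
    {"dp": [0,0.4,0],"turn": [0,0,0]},
    {"dp": [0,0.8,0],"turn": [0,0,0]}
  ]
}}

```text
clock: 4.08
eef_pos: [566.3, -9.2, 59.5]
eef_rot: [-1.568, -0.0, 1.264]
wrist_force: [-0.2, 0.3, 0.0]
finger_gap: 23.7
```

Emit:
{"fn": "servo_tool", "kwargs": {
  "commands": [
    {"dp": [0,0.3,0],"turn": [0,0,0]},
    {"dp": [0,0.5,0],"turn": [0,0,0]}
  ]
}}

```text
clock: 4.25
eef_pos: [566.3, -9.2, 59.2]
eef_rot: [-1.568, -0.0, 1.264]
wrist_force: [-1.5, -0.6, 5.2]
finger_gap: 23.9
```

Emit:
{"fn": "servo_tool", "kwargs": {
  "commands": [
    {"dp": [0,0.3,0],"turn": [0,0,0]},
    {"dp": [0,0.5,0],"turn": [0,0,0]}
  ]
}}

```text
clock: 4.42
eef_pos: [566.4, -9.2, 59.2]
eef_rot: [-1.569, -0.0, 1.264]
wrist_force: [-3.4, 0.4, 8.6]
finger_gap: 24.0
```

```bash
python3 - <<'E'
from cell import manip
s=manip.read_state();print(s['eef_pos'],s['wrist_force'],s['moment'])
E
```

```text
[566.41201398  -9.16903998  59.21262971] [-3.38182592  0.44891852  8.576665  ] [ 0.11172398  0.63618299 -0.01603088]
```

Emit:
{"fn": "servo_tool", "kwargs": {
  "commands": [
    {"dp": [0,0.7,0.1],"turn": [0,0,0]},
    {"dp": [0,0.9,0.1],"turn": [0,0,0]}
  ]
}}

```text
clock: 4.58
eef_pos: [566.5, -9.2, 59.2]
eef_rot: [-1.569, -0.0, 1.264]
wrist_force: [-5.9, 0.4, 12.6]
finger_gap: 24.2
```

Emit:
{"fn": "servo_tool", "kwargs": {
  "commands": [
    {"dp": [0,0.9,0.1],"turn": [0,0,0]},
    {"dp": [0,0.9,0.1],"turn": [0,0,0]}
  ]
}}

```text
clock: 4.75
eef_pos: [566.4, -9.2, 59.2]
eef_rot: [-1.57, -0.001, 1.264]
wrist_force: [-5.0, 0.4, 12.3]
finger_gap: 24.0
```

Emit:
{"fn": "servo_tool", "kwargs": {
  "commands": [
    {"dp": [0,1.0,0.3],"turn": [0,0,0]},
    {"dp": [0,1.0,0.3],"turn": [0,0,0]},
    {"dp": [0,1.0,0.3],"turn": [0,0,0]}
  ],
  "grip": 1,
  "force": 5
}}

```text
clock: 5.0
eef_pos: [566.9, -9.1, 59.2]
eef_rot: [-1.572, -0.001, 1.264]
wrist_force: [-0.8, 0.7, 8.9]
finger_gap: 14.1
```

Emit:
{"fn": "servo_tool", "kwargs": {
  "commands": [
    {"dp": [0,1.0,0.2],"turn": [0,0,0]},
    {"dp": [0,1.0,0.2],"turn": [0,0,0]},
    {"dp": [0,1.0,0.2],"turn": [0,0,0]}
  ]
}}

```text
clock: 5.25
eef_pos: [567.0, -9.0, 59.2]
eef_rot: [-1.573, -0.001, 1.265]
wrist_force: [-4.2, 0.0, 10.9]
finger_gap: 14.1
```

Emit:
{"fn": "servo_tool", "kwargs": {
  "commands": [
    {"dp": [0,1.2,0.3],"turn": [0.12,0,0]},
    {"dp": [0,1.2,0.3],"turn": [0.12,0,0]},
    {"dp": [0,1.2,0.3],"turn": [0.12,0,0]}
  ],
  "force": 40
}}

```text
clock: 5.5
eef_pos: [567.0, -9.1, 59.2]
eef_rot: [-1.572, -0.001, 1.265]
wrist_force: [-6.0, 0.0, 13.2]
finger_gap: 14.1
```

```bash
cat > st.py <<'E'
from cell import manip
from h import *
s=manip.read_state();print(s['clock'],s['eef_pos'].round(2),s['eef_rot'].round(4),'F',s['wrist_force'].round(1),'M',s['moment'].round(2),s['finger_gap'].round(1),'q~',round(0.255+1.267-s['eef_rot'][2],3), 'dirs x,z tool F', (Ro.from_euler('xyz',s['eef_rot']).as_matrix().T@s['wrist_force']).round(1))
E
python3 st.py
```

```text
Traceback (most recent call last):
  File "st.py", line 3, in <module>
    s=manip.read_state();print(s['clock'],s['eef_pos'].round(2),s['eef_rot'].round(4),'F',s['wrist_force'].round(1),'M',s['moment'].round(2),s['finger_gap'].round(1),'q~',round(0.255+1.267-s['eef_rot'][2],3), 'dirs x,z tool F', (Ro.from_euler('xyz',s['eef_rot']).as_matrix().T@s['wrist_force']).round(1))
                                                                                                                                             ^^^^^^^^^^^^^^^^^^^^^
AttributeError: 'float' object has no attribute 'round'
```

Emit:
{"fn": "servo_tool", "kwargs": {
  "commands": [
    {"dp": [0,1.3,0.7],"turn": [0.1,0,0]},
    {"dp": [0,1.3,0.7],"turn": [0.1,0,0]},
    {"dp": [0,1.3,0.7],"turn": [0.1,0,0]}
  ]
}}

```text
clock: 5.75
eef_pos: [567.0, -9.0, 59.2]
eef_rot: [-1.572, -0.001, 1.265]
wrist_force: [-2.5, -0.9, 12.9]
finger_gap: 13.5
```

```bash
sed -i "s/s\['finger_gap'\].round(1)/round(s['finger_gap'],1)/" st.py
python3 st.py
```

```text
5.75 [567.01  -9.03  59.15] [-1.5719e+00 -1.5000e-03  1.2648e+00] F [-2.5 -0.9 12.9] M [-0.18  0.6   0.08] 13.5 q~ 0.257 dirs x,z tool F [ -1.6 -12.9   2.1]
```

Emit:
{"fn": "servo_tool", "kwargs": {
  "commands": [
    {"dp": [-0.3,1.6,0.9],"turn": [0.08,0,0]},
    {"dp": [-0.3,1.6,0.9],"turn": [0.08,0,0]},
    {"dp": [-0.3,1.6,0.9],"turn": [0.08,0,0]}
  ]
}}

```text
clock: 6.0
eef_pos: [567.0, -9.1, 59.2]
eef_rot: [-1.573, -0.002, 1.265]
wrist_force: [-2.4, 0.8, 14.6]
finger_gap: 13.7
```

```bash
python3 st.py
```

```text
6.0 [567.01  -9.06  59.17] [-1.5732 -0.0021  1.265 ] F [-2.4  0.8 14.6] M [0.11 0.46 0.06] 13.7 q~ 0.257 dirs x,z tool F [  0.1 -14.6   2.5]
```

Emit:
{"fn": "servo_tool", "kwargs": {
  "commands": [
    {"dp": [-0.3,1.7,1.0],"turn": [0.15,2,0.05]},
    {"dp": [-0.3,1.7,1.0],"turn": [0.15,4,0.05]},
    {"dp": [-0.3,1.7,1.0],"turn": [0.15,6,0.05]},
    {"dp": [-0.3,1.7,1.0],"turn": [0.15,8,0.05]}
  ]
}}

```text
clock: 6.33
eef_pos: [567.0, -9.1, 59.1]
eef_rot: [-1.573, -0.002, 1.124]
wrist_force: [-2.9, 0.1, 14.4]
finger_gap: 13.7
```

```bash
python3 st.py
```

```text
6.3333 [566.95  -9.09  59.14] [-1.5731 -0.0023  1.124 ] F [-2.9  0.1 14.4] M [0.03 0.5  0.16] 13.7 q~ 0.398 dirs x,z tool F [ -1.2 -14.4   2.6]
```

Emit:
{"fn": "servo_tool", "kwargs": {
  "commands": [
    {"dp": [-0.5,1.85,1.0],"turn": [0.15,3,0.05]},
    {"dp": [-0.5,1.85,1.0],"turn": [0.15,6,0.05]},
    {"dp": [-0.5,1.85,1.0],"turn": [0.15,9,0.05]},
    {"dp": [-0.5,1.85,1.0],"turn": [0.15,12,0.05]}
  ]
}}

```text
clock: 6.67
eef_pos: [566.9, -9.2, 59.1]
eef_rot: [-1.573, -0.003, 0.912]
wrist_force: [-2.9, -0.5, 17.2]
finger_gap: 13.7
```

```bash
python3 st.py; python3 - <<'E'
from cell import manip
import cv2
c=manip.camera('wrist');cv2.imwrite('pics/w3.png',cv2.resize(c['img'][130:280,220:420,::-1],None,fx=4,fy=4))
E
```

```text
6.6667 [566.89  -9.21  59.11] [-1.5727 -0.0032  0.9123] F [-2.9 -0.5 17.2] M [-0.01  0.61  0.17] 13.7 q~ 0.61 dirs x,z tool F [ -2.1 -17.2   1.9]
```

View pics/w3.png

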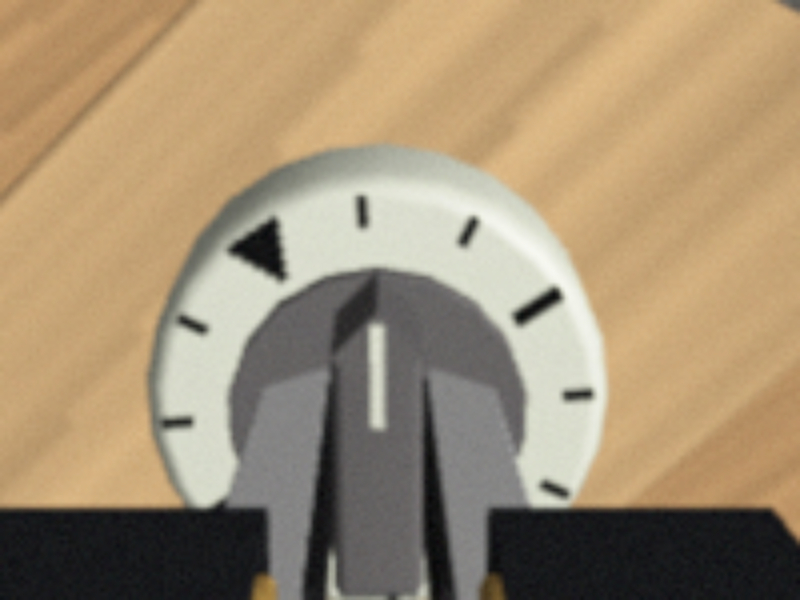

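Emit:
{"fn": "servo_tool", "kwargs": {
  "commands": [
    {"dp": [-0.7,1.8,0.8],"turn": [0.13,3,0.12]},
    {"dp": [-0.7,1.8,0.8],"turn": [0.13,6,0.12]},
    {"dp": [-0.7,1.8,0.8],"turn": [0.13,9,0.12]},
    {"dp": [-0.7,1.8,0.8],"turn": [0.13,12,0.12]},
    {"dp": [-0.7,1.8,0.8],"turn": [0.13,15,0.12]}
  ]
}}

```text
clock: 7.13
eef_pos: [566.8, -9.3, 59.1]
eef_rot: [-1.572, -0.003, 0.644]
wrist_force: [-3.5, 1.0, 17.9]
finger_gap: 13.8
```

```bash
python3 st.py
```

```text
7.1333 [566.81  -9.32  59.12] [-1.5719 -0.0033  0.6441] F [-3.5  1.  17.9] M [-0.04  0.73  0.15] 13.8 q~ 0.878 dirs x,z tool F [ -2.2 -17.9   2.9]
```

Emit:
{"fn": "servo_tool", "kwargs": {
  "commands": [
    {"dp": [-0.9,1.65,0.6],"turn": [0.1,3,0.15]},
    {"dp": [-0.9,1.65,0.6],"turn": [0.1,6,0.15]},
    {"dp": [-0.9,1.65,0.6],"turn": [0.1,9,0.15]},
    {"dp": [-0.9,1.65,0.6],"turn": [0.1,12,0.15]},
    {"dp": [-0.9,1.65,0.6],"turn": [0.1,15,0.15]}
  ]
}}

```text
clock: 7.55
eef_pos: [566.7, -9.4, 59.1]
eef_rot: [-1.571, -0.003, 0.38]
wrist_force: [-2.7, 1.4, 16.3]
finger_gap: 13.5
```

```bash
python3 st.py
```

```text
7.55 [566.7   -9.42  59.15] [-1.5709 -0.0032  0.3801] F [-2.7  1.4 16.3] M [0.   0.59 0.15] 13.5 q~ 1.142 dirs x,z tool F [ -2.  -16.3   2.3]
```

Emit:
{"fn": "servo_tool", "kwargs": {
  "commands": [
    {"dp": [-1.0,1.65,0.2],"turn": [0.05,3,0.17]},
    {"dp": [-1.0,1.65,0.2],"turn": [0.05,6,0.17]},
    {"dp": [-1.0,1.65,0.2],"turn": [0.05,9,0.17]},
    {"dp": [-1.0,1.65,0.2],"turn": [0.05,12,0.17]},
    {"dp": [-1.0,1.65,0.2],"turn": [0.05,15,0.17]}
  ]
}}

```text
clock: 7.97
eef_pos: [566.5, -9.5, 59.1]
eef_rot: [-1.57, -0.002, 0.116]
wrist_force: [-3.2, 1.0, 16.0]
finger_gap: 13.9
```

```bash
python3 st.py
```

```text
7.9667 [566.53  -9.48  59.13] [-1.57   -0.0025  0.116 ] F [-3.2  1.  16. ] M [0.24 0.75 0.19] 13.9 q~ 1.406 dirs x,z tool F [ -3.  -16.    1.4]
```

Emit:
{"fn": "servo_tool", "kwargs": {
  "commands": [
    {"dp": [-1.0,1.65,0],"turn": [0,3,0.15]},
    {"dp": [-1.0,1.65,0],"turn": [0,6,0.15]},
    {"dp": [-1.0,1.65,0],"turn": [0,9,0.15]},
    {"dp": [-1.0,1.65,0],"turn": [0,12,0.15]},
    {"dp": [-1.0,1.65,0],"turn": [0,15,0.15]}
  ]
}}

```text
clock: 8.38
eef_pos: [566.4, -9.5, 59.2]
eef_rot: [-1.569, -0.002, -0.148]
wrist_force: [-3.0, 2.0, 15.6]
finger_gap: 13.8
```

```bash
python3 st.py
```

```text
8.3833 [566.4   -9.46  59.16] [-1.5694 -0.0021 -0.1479] F [-3.   2.  15.6] M [0.19 0.76 0.21] 13.8 q~ 1.67 dirs x,z tool F [ -3.2 -15.6   1.6]
```

Emit:
{"fn": "servo_tool", "kwargs": {
  "commands": [
    {"dp": [-1.1,1.65,0.2],"turn": [-0.08,3,0.12]},
    {"dp": [-1.1,1.65,0.2],"turn": [-0.08,6,0.12]},
    {"dp": [-1.1,1.65,0.2],"turn": [-0.08,9,0.12]},
    {"dp": [-1.1,1.65,0.2],"turn": [-0.08,12,0.12]},
    {"dp": [-1.1,1.65,0.2],"turn": [-0.08,15,0.12]}
  ]
}}

```text
clock: 8.8
eef_pos: [566.3, -9.4, 59.2]
eef_rot: [-1.57, -0.003, -0.412]
wrist_force: [-3.6, -1.1, 15.4]
finger_gap: 13.8
```

```bash
python3 st.py
```

```text
8.8 [566.29  -9.36  59.15] [-1.57   -0.0025 -0.4121] F [-3.6 -1.1 15.4] M [-0.28  0.65  0.16] 13.8 q~ 1.934 dirs x,z tool F [ -2.8 -15.4  -2.5]
```

Emit:
{"fn": "servo_tool", "kwargs": {
  "commands": [
    {"dp": [-1.1,1.7,-0.4],"turn": [-0.05,3,0.14]},
    {"dp": [-1.1,1.7,-0.4],"turn": [-0.05,6,0.14]},
    {"dp": [-1.1,1.7,-0.4],"turn": [-0.05,9,0.14]},
    {"dp": [-1.1,1.7,-0.4],"turn": [-0.05,12,0.14]},
    {"dp": [-1.1,1.7,-0.4],"turn": [-0.05,15,0.14]}
  ]
}}

```text
clock: 9.22
eef_pos: [566.1, -9.3, 59.1]
eef_rot: [-1.569, -0.002, -0.676]
wrist_force: [-2.6, -0.3, 15.1]
finger_gap: 13.8
```

```bash
python3 st.py
```

```text
9.2167 [566.13  -9.34  59.15] [-1.5689 -0.0024 -0.6762] F [-2.6 -0.3 15.1] M [0.04 0.58 0.17] 13.8 q~ 2.198 dirs x,z tool F [ -1.9 -15.1  -1.8]
```

Emit:
{"fn": "servo_tool", "kwargs": {
  "commands": [
    {"dp": [-1.0,1.75,-0.7],"turn": [-0.1,3,0.14]},
    {"dp": [-1.0,1.75,-0.7],"turn": [-0.1,6,0.14]},
    {"dp": [-1.0,1.75,-0.7],"turn": [-0.1,8,0.14]},
    {"dp": [-1.0,1.75,-0.7],"turn": [-0.1,8,0.14]}
  ]
}}

```text
clock: 9.55
eef_pos: [566.1, -9.3, 59.1]
eef_rot: [-1.568, -0.002, -0.818]
wrist_force: [-1.9, 0.3, 14.8]
finger_gap: 13.5
```

```bash
python3 st.py;  python3 - <<'E'
from cell import manip
import cv2
from h import *
s=manip.read_state();c=manip.camera('wrist');cv2.imwrite('pics/w4.png',cv2.resize(c['img'][130:280,220:420,::-1],None,fx=4,fy=4))
cv2.imwrite('pics/w4o.png',ortho(wcam(s,c),560,-9,54)[:,:,::-1])
E
```

```text
9.55 [566.08  -9.27  59.14] [-1.5682 -0.0023 -0.8179] F [-1.9  0.3 14.8] M [0.05 0.41 0.04] 13.5 q~ 2.34 dirs x,z tool F [ -1.5 -14.8  -1.1]
```

View pics/w4.png

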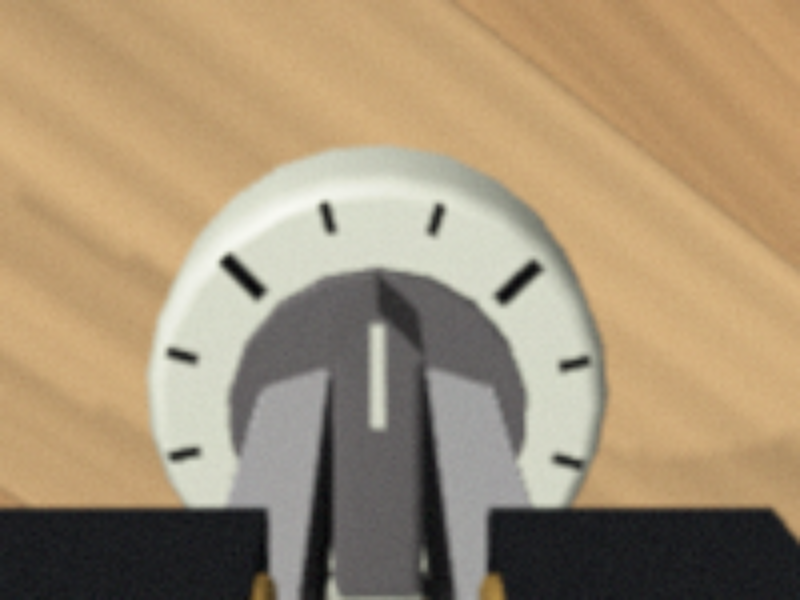

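View pics/w4o.png

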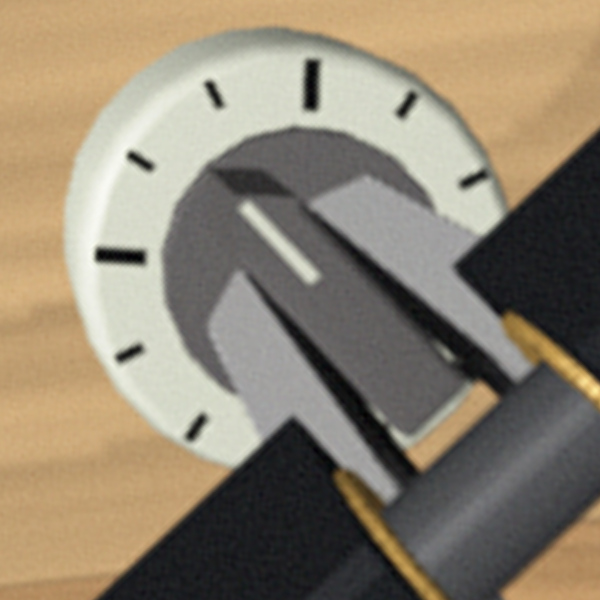

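Emit:
{"fn": "servo_tool", "kwargs": {
  "commands": [
    {"dp": [-1.0,1.8,-0.8],"turn": [-0.15,-3,0.14]},
    {"dp": [-1.0,1.8,-0.8],"turn": [-0.15,-6,0.14]},
    {"dp": [-1.0,1.8,-0.8],"turn": [-0.15,-9,0.14]},
    {"dp": [-1.0,1.8,-0.8],"turn": [-0.15,-12,0.14]},
    {"dp": [-1.0,1.8,-0.8],"turn": [-0.15,-15,0.14]}
  ]
}}

```text
clock: 10.02
eef_pos: [566.1, -9.3, 59.2]
eef_rot: [-1.57, -0.004, -0.552]
wrist_force: [-0.3, -1.0, 15.5]
finger_gap: 13.7
```

```bash
python3 st.py
```

```text
10.0167 [566.15  -9.33  59.16] [-1.5695 -0.0036 -0.5522] F [-0.3 -1.  15.5] M [-0.24  0.16 -0.2 ] 13.7 q~ 2.074 dirs x,z tool F [  0.3 -15.5  -1. ]
```

Emit:
{"fn": "servo_tool", "kwargs": {
  "commands": [
    {"dp": [-1.0,1.75,-0.5],"turn": [-0.08,-3,0.18]},
    {"dp": [-1.0,1.75,-0.5],"turn": [-0.08,-6,0.18]},
    {"dp": [-1.0,1.75,-0.5],"turn": [-0.08,-9,0.18]},
    {"dp": [-1.0,1.75,-0.5],"turn": [-0.08,-12,0.18]},
    {"dp": [-1.0,1.75,-0.5],"turn": [-0.08,-15,0.18]}
  ]
}}

```text
clock: 10.43
eef_pos: [566.3, -9.4, 59.1]
eef_rot: [-1.571, -0.004, -0.288]
wrist_force: [-0.4, -0.7, 14.6]
finger_gap: 13.5
```

```bash
python3 st.py
```

```text
10.4333 [566.28  -9.39  59.14] [-1.5708 -0.004  -0.2881] F [-0.4 -0.7 14.6] M [-0.07  0.24 -0.16] 13.5 q~ 1.81 dirs x,z tool F [ -0.1 -14.6  -0.8]
```

Emit:
{"fn": "servo_tool", "kwargs": {
  "commands": [
    {"dp": [-1.0,1.85,-0.2],"turn": [0,-3,0.22]},
    {"dp": [-1.0,1.85,-0.2],"turn": [0,-6,0.22]},
    {"dp": [-1.0,1.85,-0.2],"turn": [0,-9,0.22]},
    {"dp": [-1.0,1.85,-0.2],"turn": [0,-12,0.22]},
    {"dp": [-1.0,1.85,-0.2],"turn": [0,-15,0.22]}
  ]
}}

```text
clock: 10.85
eef_pos: [566.4, -9.4, 59.1]
eef_rot: [-1.571, -0.004, -0.024]
wrist_force: [-1.9, -0.4, 16.4]
finger_gap: 13.9
```

```bash
python3 st.py
```

```text
10.85 [566.44  -9.42  59.15] [-1.5714 -0.0035 -0.024 ] F [-1.9 -0.4 16.4] M [-0.06  0.46 -0.17] 13.9 q~ 1.546 dirs x,z tool F [ -1.8 -16.4  -0.5]
```

Remaining: 0.499 rad = 28.6°.

Emit:
{"fn": "servo_tool", "kwargs": {
  "commands": [
    {"dp": [-1.1,1.8,0.1],"turn": [0.05,-3,0.2]},
    {"dp": [-1.1,1.8,0.1],"turn": [0.05,-6,0.2]},
    {"dp": [-1.1,1.8,0.1],"turn": [0.05,-9,0.2]},
    {"dp": [-1.1,1.8,0.1],"turn": [0.05,-12,0.2]},
    {"dp": [-1.1,1.8,0.1],"turn": [0.05,-15,0.2]}
  ]
}}

```text
clock: 11.27
eef_pos: [566.6, -9.4, 59.1]
eef_rot: [-1.572, -0.003, 0.24]
wrist_force: [-1.2, -0.0, 14.7]
finger_gap: 14.2
```

```bash
python3 st.py
```

```text
11.2667 [566.58  -9.41  59.14] [-1.5721 -0.0033  0.2402] F [-1.2 -0.  14.7] M [-0.03  0.28 -0.19] 14.2 q~ 1.282 dirs x,z tool F [ -1.2 -14.7   0.3]
```

Emit:
{"fn": "servo_tool", "kwargs": {
  "commands": [
    {"dp": [-1.1,1.85,0.4],"turn": [0.1,-3,0.18]},
    {"dp": [-1.1,1.85,0.4],"turn": [0.1,-6,0.18]},
    {"dp": [-1.1,1.85,0.4],"turn": [0.1,-9,0.18]},
    {"dp": [-1.1,1.85,0.4],"turn": [0.1,-12,0.18]},
    {"dp": [-1.1,1.85,0.4],"turn": [0.1,-12.5,0.18]}
  ]
}}

```text
clock: 11.68
eef_pos: [566.7, -9.4, 59.1]
eef_rot: [-1.573, -0.003, 0.461]
wrist_force: [-1.3, 0.4, 15.4]
finger_gap: 13.8
```

```bash
python3 st.py;  python3 - <<'E'
from cell import manip
import cv2
from h import *
s=manip.read_state();c=manip.camera('wrist');w=wcam(s,c)
cv2.imwrite('pics/w5.png',cv2.resize(c['img'][130:280,220:420,::-1],None,fx=4,fy=4))
cv2.imwrite('pics/w5o.png',ortho(w,566.5,-9,54,half=45)[:,:,::-1])
cv2.imwrite('pics/w5p.png',ortho(w,566.5,-9,83,half=45)[:,:,::-1])
E
```

```text
11.6833 [566.66  -9.37  59.14] [-1.5725 -0.0031  0.4614] F [-1.3  0.4 15.4] M [ 0.04  0.23 -0.17] 13.8 q~ 1.061 dirs x,z tool F [ -0.9 -15.4   0.9]
```

View pics/w5.png

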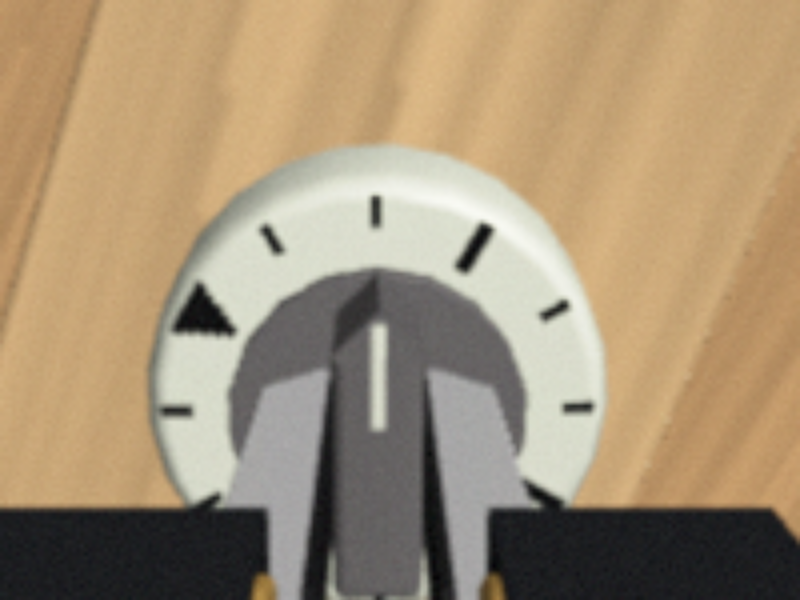

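View pics/w5o.png

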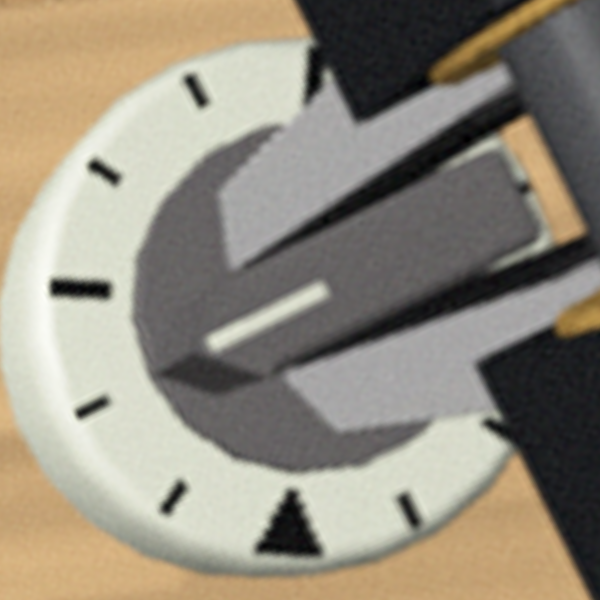

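View pics/w5p.png

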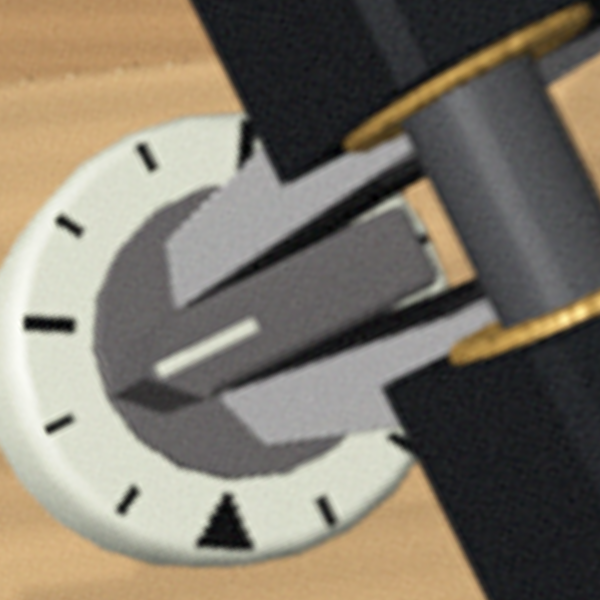

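```bash
cat > meas.py <<'E'
import sys,cv2,numpy as np
from scipy.optimize import least_squares
def meas(path,cx,cy,half,c0,tag=''):
    im=cv2.imread(path);g=im.max(2);n=600;sc=2*half/n
    # dark blobs in ring
    b=(g<90).astype(np.uint8)
    k,l,st,ce=cv2.connectedComponentsWithStats(b)
    pts=[]
    for i in range(1,k):
        if st[i,4]<60 or st[i,4]>2500: continue
        x=cx+half-(ce[i][1]+.5)*sc; y=cy+half-(ce[i][0]+.5)*sc
        r=np.hypot(x-c0[0],y-c0[1])
        if 30<r<38.5: pts.append((x,y,r,st[i,4]*sc*sc))
    P=np.array(pts)
    def ang(c): # clockwise from -x
        return np.arctan2(P[:,1]-c[1],-(P[:,0]-c[0]))%(2*np.pi)
    def res(p):
        # small ticks: radius p[2] unless near 0/15/30/45
        a=ang(p)-p[3]; kk=np.round(a/(np.pi/6)); da=a-kk*np.pi/6
        r=np.hypot(P[:,0]-p[0],P[:,1]-p[1]); big=(kk%3==0)
        zero=(kk%12==0)
        return np.concatenate([da*35,np.where(zero,0,np.where(big,r-p[4],r-p[2]))])
    s=least_squares(res,[*c0,36,0.05,35],loss='soft_l1',f_scale=.3)
    print(tag,len(P),s.x.round(3),'rms',np.sqrt(np.mean(s.fun**2)).round(2),P.round(1)[:,2:].tolist())
    return s.x
E
python3 - <<'E'
from meas import meas
meas('pics/w1o54.png',560,-9,55,(566.8,-9.5),'start')
meas('pics/w4o.png',560,-9,55,(566.5,-9),'mid')
meas('pics/w5o.png',566.5,-9,45,(566,-9),'now')
E
```

```text
start 12 [ 5.66719e+02 -9.44500e+00  3.55210e+01  5.60000e-02  3.36260e+01] rms 0.09 [[33.7, 14.6], [35.2, 3.6], [35.5, 3.6], [35.5, 3.7], [35.6, 4.5], [33.5, 16.1], [33.6, 18.2], [35.6, 3.5], [35.5, 4.6], [35.6, 3.3], [34.9, 46.1], [35.5, 4.4]]
mid 9 [ 5.66104e+02 -9.32000e+00  3.54460e+01  5.60000e-02  3.33070e+01] rms 1.09 [[33.0, 20.1], [35.0, 5.6], [35.3, 6.4], [34.8, 5.4], [35.7, 6.8], [32.9, 19.5], [35.3, 6.0], [36.2, 2.6], [35.5, 6.4]]
now 8 [ 5.66433e+02 -9.43800e+00  3.55070e+01  5.30000e-02  3.33780e+01] rms 0.31 [[35.5, 5.7], [35.4, 5.8], [37.3, 3.8], [33.0, 18.2], [34.9, 5.1], [34.8, 5.8], [34.3, 50.9], [35.3, 6.4]]
```

Emit:
{"fn": "servo_tool", "kwargs": {
  "commands": [
    {"dp": [-1.0,1.85,0.6],"turn": [0.12,-0.5,0.18]},
    {"dp": [-1.0,1.85,0.6],"turn": [0.12,-0.5,0.18]},
    {"dp": [-1.0,1.85,0.6],"turn": [0.12,-0.5,0.18]}
  ]
}}

```text
clock: 11.98
eef_pos: [566.7, -9.3, 59.1]
eef_rot: [-1.572, -0.003, 0.469]
wrist_force: [-1.3, 0.7, 16.9]
finger_gap: 13.7
```

```bash
python3 st.py
```

```text
11.9833 [566.69  -9.35  59.12] [-1.5722 -0.0029  0.4687] F [-1.3  0.7 16.9] M [-0.06  0.41 -0.13] 13.7 q~ 1.053 dirs x,z tool F [ -0.8 -16.9   1.2]
```

Emit:
{"fn": "servo_tool", "kwargs": {
  "commands": [
    {"dp": [-1.0,1.6,0.5],"turn": [0.1,0,0.1]},
    {"dp": [-1.0,1.6,0.5],"turn": [0.1,0,0.1]}
  ],
  "force": 5
}}

```text
clock: 12.15
eef_pos: [566.7, -9.4, 59.1]
eef_rot: [-1.572, -0.004, 0.469]
wrist_force: [-1.6, 0.5, 14.0]
finger_gap: 13.8
```

Emit:
{"fn": "servo_tool", "kwargs": {
  "commands": [
    {"dp": [-0.6,1.0,0.3],"turn": [0,0,0]},
    {"dp": [-0.5,0.8,0.2],"turn": [0,0,0]},
    {"dp": [-0.4,0.6,0.2],"turn": [0,0,0]}
  ],
  "grip": 0.45
}}

```text
clock: 12.4
eef_pos: [567.2, -9.3, 59.3]
eef_rot: [-1.573, -0.006, 0.469]
wrist_force: [2.9, 1.9, 5.2]
finger_gap: 25.6
```

```bash
python3 st.py
```

```text
12.4 [567.18  -9.29  59.31] [-1.5732 -0.0064  0.4687] F [2.9 1.9 5.2] M [ 0.2  -0.73  0.01] 25.6 q~ 1.053 dirs x,z tool F [ 3.4 -5.2  0.4]
```

Emit:
{"fn": "servo_tool", "kwargs": {
  "commands": [
    {"dp": [0,-1,0],"turn": [0,0,0]},
    {"dp": [0,-3,0],"turn": [0,0,0]},
    {"dp": [0,-8,0],"turn": [0,0,0]},
    {"dp": [0,-16,0],"turn": [0,0,0]},
    {"dp": [0,-26,0],"turn": [0,0,0]}
  ]
}}

```text
clock: 12.82
eef_pos: [566.6, -9.3, 85.6]
eef_rot: [-1.573, -0.005, 0.469]
wrist_force: [-0.2, 0.3, -0.3]
finger_gap: 26.0
```

Emit:
{"fn": "servo_tool", "kwargs": {
  "commands": [
    {"dp": [0,-15,0],"turn": [0,0,0]},
    {"dp": [0,-30,0],"turn": [0,0,0]},
    {"dp": [0,-45,0],"turn": [0,0,0]},
    {"dp": [0,-50,0],"turn": [0,0,0]},
    {"dp": [0,-50,0],"turn": [0,0,0]}
  ],
  "grip": -0.8
}}

```text
clock: 13.23
eef_pos: [566.9, -9.4, 137.4]
eef_rot: [-1.574, -0.008, 0.469]
wrist_force: [0.4, 0.3, -1.2]
finger_gap: 55.8
```

```bash
python3 st.py;  python3 - <<'E'
from cell import manip
import cv2
from h import *
from meas import meas
s=manip.read_state();c=manip.camera('wrist');w=wcam(s,c)
cv2.imwrite('pics/w6.png',c['img'][:,:,::-1])
cv2.imwrite('pics/w6o.png',ortho(w,566.5,-9,54,half=45)[:,:,::-1])
meas('pics/w6o.png',566.5,-9,45,(566.5,-9.4),'end')
d=w['depth'];K=w['K'];vv,uu=np.mgrid[100:300,220:420]
P=np.stack([uu,vv,np.ones_like(uu)],-1).reshape(-1,3)@np.linalg.inv(K).T*d[100:300,220:420].reshape(-1,1)
X=(P-w['t'])@w['R'];B=X[(X[:,2]>76)&(X[:,2]<90)&(np.hypot(X[:,0]-566.5,X[:,1]+9)<30)]
print(len(B),cv2.minAreaRect(B[:,:2].astype(np.float32)))
ev,V=np.linalg.eigh(np.cov(B[:,:2].T));print(np.arctan2(V[1,1],V[0,1]))
# white line
o=cv2.cvtColor(cv2.imread('pics/w6o.png'),cv2.COLOR_BGR2GRAY)
E
```

```text
13.2333 [566.95  -9.43 137.45] [-1.574  -0.0077  0.4686] F [ 0.4  0.3 -1.2] M [-0.02 -0.07  0.03] 55.8 q~ 1.053 dirs x,z tool F [0.5 1.2 0.1]
end 12 [ 5.66217e+02 -9.37900e+00  3.54250e+01  5.50000e-02  3.34450e+01] rms 0.13 [[33.2, 15.5], [35.2, 2.7], [34.9, 2.9], [35.2, 2.9], [35.6, 3.3], [33.3, 14.8], [33.6, 16.5], [35.5, 2.9], [35.7, 3.6], [35.7, 3.0], [34.9, 45.0], [35.7, 3.3]]
774 ((565.5054321289062, -7.131263732910156), (13.469406127929688, 46.84474563598633), 26.943349838256836)
2.0376822013474776
```

View pics/w6o.png

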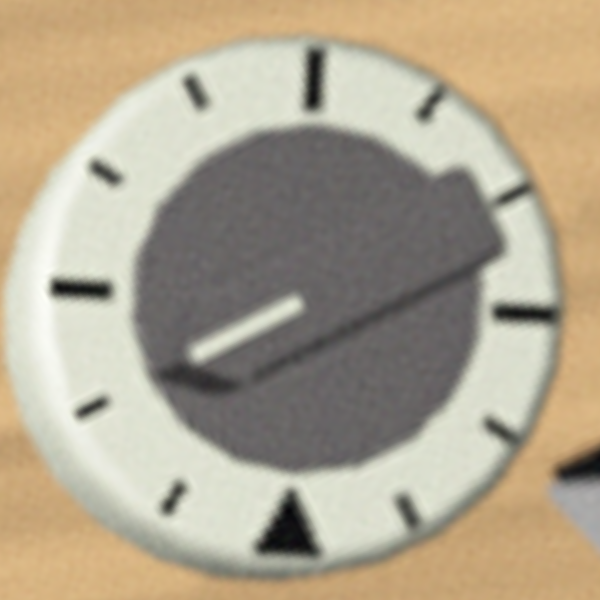

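View pics/w6.png

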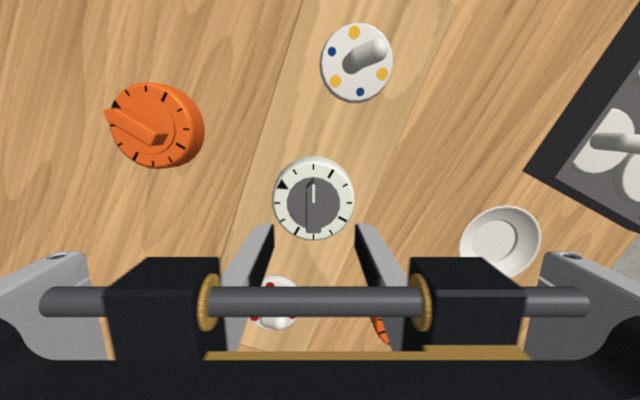

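The timer reads 10: q is 1.046–1.049 from the bar axis against the tick ring. The case angle is 0.055 against 0.056 at the start, and the gripper is clear. Handing in.

```bash
python3 -c "
from cell import manip
print(manip.sign_off())"
```

```text
the job is handed in; nothing more can be done
None
```

The timer is set to 10 minutes and still standing on the ware board, and the job is handed in at about 13.3 s of the 67 s allowed.

- **What I did:** I chose the white-cased timer with the grey dial, not the two orange look-alikes. I pressed its dial down and gripped the bar. I wound it clockwise to about 22.3 minutes, past the 20 tick in the picture, then turned it back to 10. I then let go and lifted straight off.
- **Press force:** I read 14.4 to 17.9 N of downward push at the end of each move while turning, and did not measure it between readings. With the timer's own 2 to 3 N the total stays under the 25 N limit.
- **Dial setting:** The last wrist picture puts the dial at 1.046 to 1.049 rad, against 1.047 for 10 minutes.
- **Case movement:** The case's angle changed by only about 0.001 rad. Its measured centre shifted by about 0.5 mm, which is within the 2 mm camera calibration, so a very small slide can't be ruled out.
- **Other things on the bench:** The gripper stayed well clear of the hooks and the other items, with no contact force except at the dial. I did not take a final top-camera picture to confirm that nothing else moved.
- **Disagreement:** The estimate from the wrist angle alone gave 1.053 rad. I trusted the picture of the bar against the tick ring instead.

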